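# Recharge the humidity base of a display case

### The job

Recharge the plywood humidity base: lift its grey deck off by the handle and lay it flat on the table clear of the base, then lay every desiccant cassette flat in a bay of its own. Lower the deck back level, the same way round as before, over both brass pins, keeping hold of it until it is fully down, and then take the humidity probe from its stand and push it down the port in the deck until its head rests on the collar. Do not knock the pot, the brush or the cardboard box about.

Things in the scene. Friction and masses are not known exactly. Their poses are not given: they have to be found in the camera images.
- case: Humidity base: open plywood tray, fixed, 144 (x) by 220 (y) by 66 mm high, origin at the centre of its underside, z up. Level rim, 8 mm wide along x ends, 26 mm ledges at the y ends with a brass pin on each. Inside: four open bays in a row along y (see bay0) and, in front of a 30 mm high divider, at x -64 to -36 mm, an empty bay for the probe's rod, where no cassette belongs.
- pin_left (a point): Foot of the brass locating pin on the +y ledge, on the pin's axis at the ledge's top (66 mm above the table; at 30, 97 mm in the base's x, y). The pin stands 24 mm high from here: 10 mm thick for 12 mm, then tapering to 4 mm at its tip.
- pin_right (a point): The same for the like pin on the -y ledge (at 30, -97 mm in the base's x, y).
- bay0 (a point): Centre of the floor of bay 0 of the base, 6 mm above the table. A bay is 96 mm long (base x) and 38 mm wide (base y); bays are 42 mm apart, parted by ribs 4 mm thick that rise only 10 mm above the floor.
- bay1 (a point): Centre of the floor of bay 1 of the base, 6 mm above the table. A bay is 96 mm long (base x) and 38 mm wide (base y); bays are 42 mm apart, parted by ribs 4 mm thick that rise only 10 mm above the floor.
- bay2 (a point): Centre of the floor of bay 2 of the base, 6 mm above the table. A bay is 96 mm long (base x) and 38 mm wide (base y); bays are 42 mm apart, parted by ribs 4 mm thick that rise only 10 mm above the floor.
- bay3 (a point): Centre of the floor of bay 3 of the base, 6 mm above the table. A bay is 96 mm long (base x) and 38 mm wide (base y); bays are 42 mm apart, parted by ribs 4 mm thick that rise only 10 mm above the floor.
- deck: Deck: grey board 144 (x) by 220 (y) by 8 mm, about 0.45 kg, origin at the centre of its underside; starts on the base's rim over the pins, its axes along the base's. Pin holes 12.5 mm, nearer its +x edge, so it fits one way round. Over its centre an aluminium bow handle: bar 64 (x) by 12 (y) by 14 mm, 39 to 53 mm above the underside, a post at each end.
- deck_grip (a point): Where to hold the deck's handle: middle of the bar, 42 mm above the deck's underside; it is gripped across its 12 mm width (the deck's y). The table to the right of the base, about x 0.6, y -0.3 m, is kept clear: room to lay the deck there with its long side along world y.
- hole_left (a point): Centre of the deck's +y pin hole, at its underside (30, 97, 0 mm in the deck's frame). Seated, it coincides with pin_left.
- hole_right (a point): The same for the -y pin hole (30, -97, 0 mm). Seated, it coincides with pin_right.
- port (a point): Centre of the mouth of the probe port in the deck: top of a black collar 28 mm across standing 10 mm above the deck, with a bore of 18 mm right through (at -50, 55, 18 mm in the deck's frame); axis upright.
- cassette0: Desiccant cassette: a grey plastic box 88 (x) by 32 (y) by 30 mm, about 0.16 kg, with an upright pull tab across the middle of its top, 12 mm thick in x, 28 mm wide in y, rising from 30 to 54 mm; same either way round. Origin at the centre of its underside, z up. Starts flat on the table. Two to four of the four are present; absent ones read None.
- cassette1: Desiccant cassette: a grey plastic box 88 (x) by 32 (y) by 30 mm, about 0.16 kg, with an upright pull tab across the middle of its top, 12 mm thick in x, 28 mm wide in y, rising from 30 to 54 mm; same either way round. Origin at the centre of its underside, z up. Starts flat on the table. Two to four of the four are present; absent ones read None.
- cassette2: Desiccant cassette: a grey plastic box 88 (x) by 32 (y) by 30 mm, about 0.16 kg, with an upright pull tab across the middle of its top, 12 mm thick in x, 28 mm wide in y, rising from 30 to 54 mm; same either way round. Origin at the centre of its underside, z up. Starts flat on the table. Two to four of the four are present; absent ones read None.
- cassette3: Desiccant cassette: a grey plastic box 88 (x) by 32 (y) by 30 mm, about 0.16 kg, with an upright pull tab across the middle of its top, 12 mm thick in x, 28 mm wide in y, rising from 30 to 54 mm; same either way round. Origin at the centre of its underside, z up. Starts flat on the table. Two to four of the four are present; absent ones read None.
- probe: Humidity probe: a steel rod 12 mm thick and 70 mm long, tapering to 6 mm in its last 10 mm, below a black round head 24 mm across and 44 mm high; 0.07 kg. Origin at the rod's tip, z up towards the head. Starts upright in its stand, head resting on the stand.
- probe_shoulder (a point): Centre of the head's underside, 70 mm above the rod's tip.
- stand: Calibration stand of the probe: a block 60 by 60 by 80 mm on a 76 mm square rubber foot, fixed to the table, with a bore of 16 mm, 74 mm deep, down its middle. Origin at the centre of its underside.
- pot: Bystander: decorated earthenware pot, 150 mm across, 138 mm high, loose, origin at the centre of its foot.
- brush: Bystander: a flat brush about 200 mm long lying on the table beyond the base, roughly along world y; origin near its middle.
- find_box: Bystander: a cardboard box 100 by 80 by 45 mm, loose, origin at the centre of its underside.
There are look-alikes about, which are no part of the job. What is shaped like the cassette1 but blue or purple is not meant.

How it is judged:
On the way, in this order (a step that is already met when the one before it is completed fails the run):
1. the deck is off and lies flat on the table, clear of the base (height (world z) of deck below 0.006 m and angle between deck's own z axis and vertical below 0.05 rad and horizontal distance between deck and case above 0.15 m and linear speed of deck below 0.05 m/s), for 0.2 s.
2. every cassette that is present lies flat on the floor of a bay (z of cassette0 in the frame of case between 0.002 and 0.0105 m and x of cassette0 in the frame of case between 0.004 and 0.028 m and y of cassette0 in the frame of case between -0.085 and 0.085 m and angle between each of cassette0, cassette1, cassette2, cassette3's own z axis and vertical below 0.1 rad and z of cassette1 in the frame of case between 0.002 and 0.0105 m and x of cassette1 in the frame of case between 0.004 and 0.028 m and y of cassette1 in the frame of case between -0.085 and 0.085 m and z of cassette2 in the frame of case between 0.002 and 0.0105 m and x of cassette2 in the frame of case between 0.004 and 0.028 m and y of cassette2 in the frame of case between -0.085 and 0.085 m and z of cassette3 in the frame of case between 0.002 and 0.0105 m and x of cassette3 in the frame of case between 0.004 and 0.028 m and y of cassette3 in the frame of case between -0.085 and 0.085 m), for 0.2 s.
3. the deck is fully down over both pins, still in the fingers (all of step 2 and distance between hole_left and pin_left below 0.004 m and distance between hole_right and pin_right below 0.004 m and angle between deck's own z axis and vertical below 0.03 rad and contact force between the fingers and deck above 0.5 N), for 0.1 s.
4. the probe is down the port, its head on the collar (distance between probe_shoulder and port below 0.005 m and angle between probe's own z axis and vertical below 0.15 rad and distance between hole_left and pin_left below 0.004 m and distance between hole_right and pin_right below 0.004 m and angle between deck's own z axis and vertical below 0.03 rad), for 0.2 s.
At the end, for the whole second after the job is handed in: Deck level (0.03 rad), each hole within 4 mm of its pin's foot; every cassette present flat (0.1 rad) on a bay floor (within 4.5 mm); probe upright (0.15 rad), underside of its head within 5 mm of the centre of the port's mouth; all released and at rest (all of step 2 and all of step 4 and linear speed of each of deck, probe, cassette0, cassette1, cassette2, cassette3 below 0.02 m/s); the robot touches nothing.
It fails at once if the pot, the brush or the cardboard box is shifted more than 3 cm or the pot tipped (distance of any of pot, brush, find_box from where it was at the start of the episode above 0.03 m or angle between pot's own z axis and vertical above 0.3 rad).
Of cassette0, cassette1, cassette2, cassette3 only 2 to 4 are there at a start; the rules pass over those that are not, and their reading is None.
At some moment in a run one of cassette0, cassette1, cassette2, cassette3 may be knocked a few centimetres aside while the robot is not near it.
It also fails if it takes over 210 s, if anything falls off the work surface, if the arm or the gripper's body presses on something with over 40 N, if the wrist force passes 120 N, or if a joint passes its speed limit or range.

### The arm

A 6-joint arm with a two-finger parallel gripper is mounted at the origin on the work surface. World frame = base frame: x ahead of the robot, y to its left, z up, the work surface at z = 0. Lengths are in m, angles in rad, forces in N, time in s.
With the tool pointing down it reaches from about 0.375 to 0.975 m from the base axis. Payload 3.8 kg.
Tool frame: the origin (TCP) lies midway between the tips of the shut fingers; the grasp point (between the pads) lies 19 mm behind it; x points along the fingers, y is the direction in which the jaws open and shut, and the axes are right-handed (so a half turn about x gives the same grasp; the last joint's range is limited). The gripper opens to 88 mm and grips with 3 to 60 N. Pads are 18 mm wide; open, the fingers measure 123 mm over their backs; the gripper's body (75 mm by 187 mm) begins 45 mm behind the grasp point.
Start: joints at [-1.24, 0.264, 1.604, -0, 1.274, -0.037], TCP at [0.243, -0.63, 0.239] pointing down, gripper open.
Joint ranges: [-2.63, 2.63], [-0.94, 2.18], [0.31, 2.57], [-1.31, 4.45], [0, 2.66], [-2.55, 2.55]. Speed limits (rad/s): [2.57, 2.57, 3.14, 3.14, 3.14, 3.14].

### API

Orientations are given as a rotation vector (axis times angle).
In Python, from cell import manip, inverse_kinematics, cams, order gives the robot as it stands. Calls block until the motion is done:
- manip.move_pose(position, orientation): joint-space move of the TCP to a pose.
- manip.move_linear(position, rate=0.15, rot=None): straight line of the TCP; rot=None keeps the orientation; rate is the mean speed in m/s.
- manip.set_joints(angles): joint-space move.
- manip.set_gripper(opening, force=None): finger opening in m; force is the grip in N (None keeps the last); returns when the fingers have stopped.
- manip.dwell(seconds).
- inverse_kinematics(position, orientation): joint angles nearest the present ones, or None.
- manip.state(): the state.
- cams.capture(name): name is "side" or "top"; returns a dict with "image" (420x560x3 uint8, blue, green, red), "z_map" (420x560 float32, m along the optical axis (not along the pixel's ray), 0 where there is no reading), "intrinsics" (3x3 intrinsics, pixels), "k1" (the pictures are not rectified: a ray, as slopes to the right and down, at radius r is drawn at 1 + k1 r^2 times it, then the intrinsics apply), "position" and "orientation" of the camera in the world. Camera axes: x right, y down, z forward; pixel columns grow to the right and rows downward; lengths in m; the calibration is good to about 2 mm. A picture is of the moment at which its call begins.
A pose or a line that the arm cannot do raises manip.IKError and nothing moves.
- order.close_job(): hands the job in, once; it reports no verdict.
The state is a dict: "clock": time; "joint_pos": joint angles; "joint_velocities": joint speeds; "tau": joint torques, N m; "tool_pos": TCP position; "tcp_rot": TCP orientation; "contact_force": force on the tool from outside, world axes, zero at the start; "moment": the same for the moment, N m; "gripper_width": finger opening in m.
Only numpy, scipy, OpenCV 4.12 (cv2) and the standard library are available. Lean on these libraries where they do the work, as an engineer would, in place of code of your own. Each camera call takes 0.05 s, during which the arm holds its last target. There are 200 camera calls.

## Working session

There is one attempt and no reset: what is moved stays moved. The work goes in short steps, each a Python script; the robot and the scene stay as the last script left them, time stands still between calls to the robot, and variables do not carry over. Pictures are saved under pics/ and viewed, about 12 in all and at most 16, crops included, and the job is handed in when it is done.

```bash
ls; mkdir -p pics; cat > h.py <<'E'
import numpy as np, cv2
from scipy.spatial.transform import Rotation as R
from cell import manip, inverse_kinematics, cams, order
def cap(n,save=None):
    c=cams.capture(n)
    if save: cv2.imwrite('pics/'+save,c['image'])
    return c
def rot(c):
    o=np.array(c['orientation'],float)
    return R.from_rotvec(o).as_matrix() if o.shape==(3,) else o
def rays(c,uv):
    uv=np.asarray(uv,float).reshape(-1,1,2)
    D=np.array([c['k1'],0,0,0,0],float)
    n=cv2.undistortPointsIter(uv,np.array(c['intrinsics'],float),D,None,None,(3,50,1e-10)).reshape(-1,2)
    return np.c_[n,np.ones(len(n))]
def onplane(c,uv,z):
    d=rays(c,uv)@rot(c).T; p=np.array(c['position'])
    return p+d*((z-p[2])/d[:,2])[:,None]
def cloud(c):
    h,w=c['z_map'].shape
    v,u=np.mgrid[:h,:w]
    r=rays(c,np.c_[u.ravel(),v.ravel()])
    P=(r*c['z_map'].reshape(-1,1))@rot(c).T+np.array(c['position'])
    P[c['z_map'].ravel()==0]=np.nan
    return P.reshape(h,w,3)
def project(c,P):
    q=(np.atleast_2d(P)-np.array(c['position']))@rot(c)
    n=q[:,:2]/q[:,2:]; n=n*(1+c['k1']*(n**2).sum(1))[:,None]
    K=np.array(c['intrinsics']); return n@K[:2,:2].T+K[:2,2]
E
python3 - <<'E'
from h import *
for n in('top','side'):
    c=cap(n,n+'0.png'); print(n,c['position'],c['orientation'],c['intrinsics'],c['k1'])
    P=cloud(c); print(np.nanpercentile(P.reshape(-1,3),[1,50,99],axis=0).round(3))
print(manip.state())
E
```

```text
pics
top [0.42280486 0.12160741 1.23592961] [-2.1786474   2.15800175 -0.1466529 ] [[384.3899259    0.         287.78110633]
 [  0.         384.3899259  211.3592086 ]
 [  0.           0.           1.        ]] 0.035347766396468534
[[-4.500e-02 -9.370e-01 -7.540e-01]
 [ 5.770e-01  1.290e-01 -1.000e-03]
 [ 1.329e+00  1.490e+00  5.670e-01]]
side [ 0.37566478 -0.91270093  0.8714667 ] [-2.20217965  0.15294596 -0.09655739] [[496.26587444   0.         286.96133774]
 [  0.         496.26587444 206.49992704]
 [  0.           0.           1.        ]] 0.03663713038984624
[[-0.179 -0.669 -0.684]
 [ 0.538  0.027  0.004]
 [ 1.327  2.504  0.691]]
{'clock': 0.1, 'joint_pos': array([-1.23987687e+00,  2.64695279e-01,  1.60521737e+00, -2.78459101e-05,
        1.27372392e+00, -3.69444985e-02]), 'joint_velocities': array([ 7.03598010e-04, -5.25427334e-05, -3.45428016e-03, -2.65307508e-03,
        6.05189969e-04, -1.10133028e-03]), 'tau': array([ 2.01446996e-04, -5.03618217e+01, -3.58070648e+01,  7.31356605e-02,
        2.33570533e-02, -4.33761716e-05]), 'tool_pos': array([ 0.24249853, -0.6292477 ,  0.23751159]), 'tcp_rot': array([ 2.02110226,  0.37814046, -2.02177189]), 'contact_force': array([ 0.08433177, -0.65350981,  0.1852104 ]), 'moment': array([-0.06760855,  0.03799877,  0.02041686]), 'gripper_width': 0.08791858650007112}
```

View pics/top0.png

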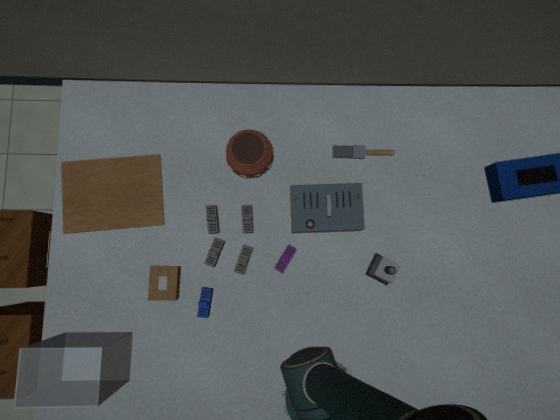

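View pics/side0.png

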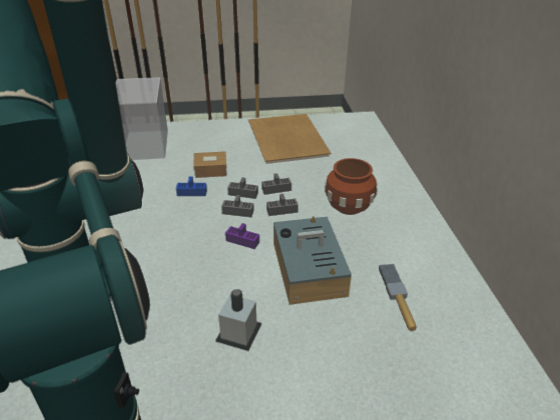

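Top view: candidates for the cassettes are the grey boxes at (212,219), (248,219), (215,252) and (243,259). The look-alikes are purple at (285,258) and blue at (205,302), so I choose the four grey ones. Deck is at (327,208), probe and stand at (383,268), pot (249,150), brush (362,152), cardboard box (164,283). The side view agrees. It shows four grey boxes at (242,188), (276,185), (237,208) and (282,206), with purple at (242,236) and blue at (191,187).

```bash
cat >> h.py <<'E'
def blobs(c,P,zlo,zhi,lo,hi,mina):
    m=((P[...,2]>zlo)&(P[...,2]<zhi)&(P[...,0]>lo[0])&(P[...,0]<hi[0])&(P[...,1]>lo[1])&(P[...,1]<hi[1])).astype(np.uint8)
    n,l,s,ce=cv2.connectedComponentsWithStats(m,connectivity=4)
    return [(l==i) for i in range(1,n) if s[i,4]>=mina]
def rect(xy):
    """centre, long side, short side, yaw of long side"""
    (cx,cy),(a,b),t=cv2.minAreaRect((np.asarray(xy)*1000).astype(np.float32)); t=np.radians(t)
    if a<b: a,b,t=b,a,t+np.pi/2
    t=(t+np.pi/2)%np.pi-np.pi/2
    return np.array([cx,cy])/1000,a/1000,b/1000,t
E
python3 - <<'E'
from h import *
for n in('top','side'):
    c=cap(n); P=cloud(c); print(n)
    for m in blobs(c,P,.012,.2,(.25,-.35),(.95,.6),25):
        p=P[m]; v,u=np.nonzero(m); col=c['image'][m].mean(0)
        hz=np.percentile(p[:,2],[50,98])
        ce,a,b,t=rect(p[:,:2])
        # top face: points within 5mm of deck/cassette heights
        print((int(u.mean()),int(v.mean())),m.sum(),'col',col.astype(int),'z',hz.round(3),'c',ce.round(4),'mean',p[:,:2].mean(0).round(4),'%.3f %.3f yaw %.2f'%(a,b,t))
    for zl,zh,mi in((.068,.08,1000),(.024,.036,40)):
        for m in blobs(c,P,zl,zh,(.25,-.35),(.95,.6),mi):
            ce,a,b,t=rect(P[m][:,:2]); print(' face',zl,m.sum(),np.median(P[m][:,2]).round(4),ce.round(4),P[m][:,:2].mean(0).round(4),'%.3f %.3f %.3f'%(a,b,t))
i=cv2.imread('pics/top0.png'); cv2.imwrite('pics/crop1.png',cv2.resize(i[170:330,140:420],None,fx=2.8,fy=2.8,interpolation=cv2.INTER_CUBIC))
E
```

```text
top
(248, 153) 1849 col [38 45 62] z [0.136 0.142] c [0.7352 0.2224] mean [0.7256 0.2196] 0.143 0.142 yaw -0.51
(358, 151) 541 col [69 72 71] z [0.018 0.024] c [ 0.7654 -0.1435] mean [ 0.7654 -0.1258] 0.201 0.040 yaw -1.56
(146, 192) 2038 col [50 71 88] z [0.016 0.02 ] c [0.6306 0.5562] mean [0.6249 0.5506] 0.229 0.109 yaw 0.10
(326, 207) 3433 col [73 69 60] z [0.074 0.117] c [ 0.5763 -0.0162] mean [ 0.5743 -0.0152] 0.220 0.144 yaw -1.53
(211, 218) 312 col [61 62 62] z [0.03  0.055] c [0.5407 0.3408] mean [0.5396 0.3394] 0.088 0.033 yaw 0.14
(246, 218) 292 col [64 65 65] z [0.03  0.056] c [0.5424 0.2314] mean [0.5419 0.2303] 0.087 0.032 yaw 0.08
(213, 252) 315 col [62 64 64] z [0.03  0.056] c [0.4367 0.331 ] mean [0.4364 0.3297] 0.087 0.033 yaw -0.37
(284, 258) 292 col [82 48 70] z [0.03  0.055] c [0.4187 0.1097] mean [0.4187 0.1097] 0.087 0.032 yaw -0.54
(242, 259) 304 col [65 66 66] z [0.03  0.055] c [0.4151 0.2404] mean [0.4147 0.2397] 0.087 0.032 yaw -0.31
(384, 268) 550 col [83 81 75] z [0.079 0.126] c [ 0.3891 -0.1957] mean [ 0.3906 -0.1888] 0.064 0.061 yaw 1.11
(163, 282) 1029
[... 2195 characters left out ...]
.3377 0.441 ] 0.097 0.011 -0.028
 face 0.024 206 0.0316 [0.5372 0.3388] [0.5357 0.3366] 0.088 0.041 0.157
 face 0.024 218 0.0316 [0.4329 0.3306] [0.4334 0.3264] 0.090 0.039 -0.394
 face 0.024 170 0.0318 [0.2872 0.3534] [0.2886 0.349 ] 0.073 0.037 -0.066
 face 0.024 232 0.0317 [0.5399 0.2308] [0.5382 0.2267] 0.090 0.045 0.201
 face 0.024 232 0.0318 [0.4112 0.2388] [0.4122 0.2355] 0.088 0.042 -0.263
 face 0.024 56 0.0316 [0.7241 0.1734] [0.7226 0.1719] 0.085 0.020 -0.289
 face 0.024 275 0.0317 [0.4155 0.1087] [0.4162 0.1049] 0.089 0.035 -0.541
 face 0.024 225 0.0298 [ 0.5772 -0.1246] [ 0.576  -0.1243] 0.146 0.024 -0.085
 face 0.024 136 0.0299 [ 0.391 -0.214] [ 0.3854 -0.2164] 0.081 0.041 0.282
```

View pics/crop1.png

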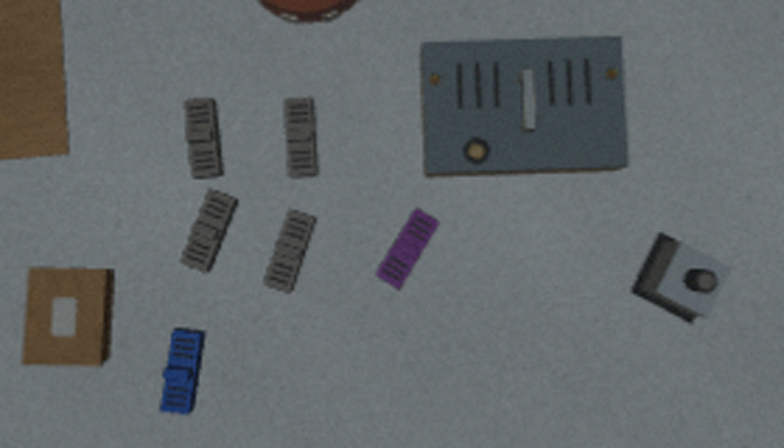

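The crop confirms the choice: four grey boxes at crop (202,138), (301,138), (209,231) and (290,251). The deck's pins are at (435,78) and (611,73), its port at (476,150). Sizes and heights match the description (deck 220x144 mm with its top at 74–76 mm, cassettes 88x32x30 mm, tabs to 55 mm). Deck move first.

```bash
cat >> h.py <<'E'
def down(pos,phi):
    """rotvec: tool down, jaws along yaw phi (mod pi), least |j6|"""
    best=None
    for f in(phi,phi+np.pi):
        x=np.array([0,0,-1.]);y=np.array([np.cos(f),np.sin(f),0])
        rv=R.from_matrix(np.c_[x,y,np.cross(x,y)]).as_rotvec()
        q=inverse_kinematics(list(pos),list(rv))
        if q is not None and (best is None or abs(q[5])<best[0]): best=(abs(q[5]),rv)
    return best[1]
def lin(x,y,z,rate=.2,rv=None): manip.move_linear([float(x),float(y),float(z)],rate=rate,rot=None if rv is None else list(rv))
def F(): return np.array(manip.state()['contact_force'])
def lower(x,y,z0,z1,df=4,step=.001,rate=.02):
    """straight down until upward force rises by df; returns the z reached"""
    f0=F()[2]; z=z0
    while z>z1:
        z=max(z-step,z1); lin(x,y,z,rate)
        if F()[2]-f0>df: break
    return z
def info(s=''):
    st=manip.state(); print(s,'t %.1f'%st['clock'],'tcp',np.round(st['tool_pos'],4),'F',np.round(st['contact_force'],1),'w %.4f'%st['gripper_width'])
DX,DY,DYAW=.5754,-.0155,.045
PX,PY=.60,-.30
E
python3 - <<'E'
from h import *
rv=down([DX,DY,.2],DYAW+np.pi/2)
manip.set_gripper(.045,40)
manip.move_pose([DX,DY,.20],list(rv)); info('above')
lin(DX,DY,.089,.1); info('at')
manip.set_gripper(0,40); manip.dwell(.2); info('grip')
lin(DX,DY,.125,.05); lin(DX,DY,.25,.15); info('lift')
cap('side','lift.png')
lin(PX,PY,.25,.25); lin(PX,PY,.04,.15); z=lower(PX,PY,.027,.0215); print(z); info('down')
np.save('pz.npy',manip.state()['tool_pos'])
manip.set_gripper(.045); info('open'); lin(PX,PY,.2,.25); info()
E
```

```text
above t 3.5 tcp [ 0.5755 -0.0162  0.2001] F [ 0.2 -0.5  0.7] w 0.0449
at t 4.7 tcp [ 0.5762 -0.0155  0.0899] F [-0.2  0.1  1.2] w 0.0454
grip t 5.5 tcp [ 0.5755 -0.0155  0.0892] F [-0.4  0.   1.6] w 0.0104
lift t 7.4 tcp [ 0.5745 -0.0154  0.2486] F [-0.7 -0.  -4.4] w 0.0108
0.021999999999999995
down t 12.1 tcp [ 0.6002 -0.3001  0.0232] F [-3.   1.2  6.2] w 0.0106
open t 12.8 tcp [ 0.6    -0.3     0.0219] F [-0.5 -0.  -0.7] w 0.0451
 t 13.6 tcp [ 0.5991 -0.2995  0.1983] F [-0.4  0.3 -0.9] w 0.0450
```

```bash
python3 - <<'E'
from h import *
i=[]
for n in('top','side'):
    c=cap(n); P=cloud(c); im=c['image']; print(n)
    for zl,zh,lo,hi,mi in((.058,.072,(.45,-.16),(.7,.13),300),(.024,.036,(.36,.17),(.64,.42),60),(.012,.06,(.36,.17),(.64,.42),60),(.003,.013,(.45,-.45),(.75,-.16),300)):
        for m in blobs(c,P,zl,zh,lo,hi,mi):
            ce,a,b,t=rect(P[m][:,:2]); print(' ',zl,m.sum(),np.median(P[m][:,2]).round(4),ce.round(4),P[m][:,:2].mean(0).round(4),'%.3f %.3f %.3f'%(a,b,t))
    i.append(im[150:330,180:480] if n=='top' else im[170:350,200:500])
cv2.imwrite('pics/b.png',cv2.resize(np.vstack(i),None,fx=1.66,fy=1.66))
E
```

```text
top
  0.058 1100 0.0655 [ 0.5765 -0.016 ] [ 0.5756 -0.0174] 0.220 0.145 -1.527
  0.024 246 0.0294 [0.5406 0.341 ] [0.5404 0.3402] 0.088 0.032 0.125
  0.024 242 0.0295 [0.5425 0.2314] [0.5419 0.2305] 0.087 0.032 0.072
  0.024 133 0.0294 [0.4551 0.3247] [0.4589 0.3218] 0.049 0.033 -0.351
  0.024 127 0.0295 [0.4386 0.2329] [0.4386 0.2329] 0.038 0.031 -0.309
  0.024 122 0.0295 [0.4131 0.3394] [0.4129 0.3394] 0.036 0.032 -0.355
  0.024 123 0.0295 [0.3906 0.2486] [0.3904 0.2482] 0.036 0.031 -0.304
  0.012 311 0.0297 [0.5404 0.3413] [0.5395 0.3393] 0.088 0.033 0.133
  0.012 292 0.03 [0.5425 0.2313] [0.5418 0.2303] 0.087 0.032 0.073
  0.012 319 0.0297 [0.437  0.3306] [0.4366 0.3295] 0.087 0.033 -0.341
  0.012 306 0.0298 [0.415  0.2403] [0.4147 0.2396] 0.087 0.032 -0.311
  0.003 2122 0.0079 [ 0.6007 -0.3017] [ 0.5896 -0.2842] 0.232 0.148 -1.529
side
  0.058 1294 0.0676 [ 0.572  -0.0145] [ 0.5578 -0.03  ] 0.228 0.143 -1.528
  0.024 217 0.0312 [0.5374 0.3405] [0.5356 0.336 ] 0.090 0.042 0.137
  0.024 208 0.0318 [0.434  0.3319] [0.4334 0.3268] 0.089 0.042 -0.383
  0.024 237 0.0317 [0.5388 0.2305] [0.5375 0.2266] 0.087 0.037 0.076
  0.024 236 0.032 [0.4114 0.2407] [0.4118 0.2363] 0.088 0.039 -0.324
  0.012 353 0.0308 [0.5374 0.3405] [0.5351 0.3344] 0.090 0.042 0.137
  0.012 772 0.0309 [0.4225 0.2879] [0.4214 0.2766] 0.139 0.091 1.328
  0.012 394 0.0309 [0.539  0.2299] [0.5384 0.2243] 0.088 0.037 0.093
  0.003 5949 0.0099 [ 0.6011 -0.2919] [ 0.5988 -0.3148] 0.248 0.167 -1.518
```

View pics/b.png

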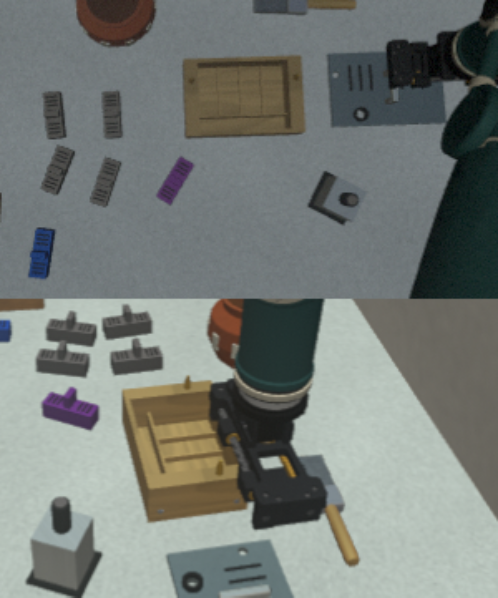

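View: deck lies flat at right (crop 385,90), the tray is open and empty, and all four grey cassettes are unmoved. Top-camera sizes fit (tray 220x145 mm), so I pick the first cassette.

```bash
cat >> h.py <<'E'
CX,CY,CYAW=.5754,-.0156,.0455
BIAS=np.array([-.001,.0005])
def find():
    c=cap('top'); P=cloud(c); out=[]
    hsv=cv2.cvtColor(c['image'],cv2.COLOR_BGR2HSV)
    for m in blobs(c,P,.012,.062,(.3,.1),(.72,.5),100):
        ce,a,b,t=rect(P[m][:,:2]); s=np.median(hsv[...,1][m])
        if s<60 and abs(a-.088)<.008 and abs(b-.032)<.006: out.append((ce[0]+BIAS[0],ce[1]+BIAS[1],t))
        else: print('  skip',ce.round(3),round(a,3),round(b,3),'sat',s)
    return out
def case_xy(x,y):
    c,s=np.cos(CYAW),np.sin(CYAW); return CX+c*x-s*y,CY+s*x+c*y
def pick(x,y,t):
    rv=down([x,y,.15],t); manip.set_gripper(.04,30)
    manip.move_pose([x,y,.13],list(rv)); lin(x,y,.0315,.12); manip.dwell(.15)
    manip.set_gripper(0,30); info('  grip'); lin(x,y,.16,.2)
    return manip.state()['gripper_width']
def place(bx,by):
    x,y=case_xy(bx,by); rv=down([x,y,.16],CYAW)
    manip.move_pose([x,y,.16],list(rv)); manip.dwell(.2)
    lin(x,y,.06,.15); manip.dwell(.2); z=lower(x,y,.055,.0365,df=3); info('  placed z=%.4f'%z)
    return x,y,z
def release(x,y):
    manip.set_gripper(.035); lin(x,y,.16,.2)
E
python3 - <<'E'
from h import *
L=find(); print(np.round(L,3))
a=min(L,key=lambda p:np.hypot(p[0]-.54,p[1]-.23))
w=pick(*a)
if .006<w<.016:
    x,y,z=place(.016,-.063)
    if z<.0405: release(x,y); info('ok')
cap('side','c1.png')
E
```

```text
skip [0.419 0.11 ] 0.087 0.032 sat 113.0
  skip [0.347 0.468] 0.093 0.065 sat 109.0
  skip [0.314 0.351] 0.033 0.027 sat 165.0
[[ 0.54   0.341  0.133]
 [ 0.542  0.232  0.073]
 [ 0.436  0.331 -0.346]
 [ 0.414  0.241 -0.312]]
  grip t 17.7 tcp [0.5417 0.2318 0.0316] F [ 0.6 -0.  -0.3] w 0.0117
  placed z=0.0370 t 25.6 tcp [ 0.5944 -0.0779  0.0376] F [-2.   0.1  3.7] w 0.0117
ok t 26.9 tcp [ 0.5934 -0.0777  0.159 ] F [-0.1 -0.4 -1. ] w 0.0352
```

```bash
python3 - <<'E'
from h import *
for by in(-.021,.021,.063):
    L=find()
    if not L: print('none');break
    a=min(L,key=lambda p:p[1]); print(len(L),np.round(a,3))
    w=pick(*a)
    if not .006<w<.016: print('bad grip',w);break
    x,y,z=place(.016,by)
    if z>.0405: print('high');break
    release(x,y)
info('end')
lin(*case_xy(.016,.063),.3)
manip.move_pose([.5,.3,.3],list(down([.5,.3,.3],0)))
i=[]
for n in('top','side'):
    c=cap(n); P=cloud(c); im=c['image']; print(n)
    for m in blobs(c,P,.012 if n=='top' else .026,.05,(.45,-.14),(.68,.13),60):
        ce,a,b,t=rect(P[m][:,:2]); print(m.sum(),np.median(P[m][:,2]).round(4),ce.round(4),'%.3f %.3f %.3f'%(a,b,t))
    i.append(im[150:330,180:480] if n=='top' else im[170:350,200:500])
cv2.imwrite('pics/d.png',cv2.resize(np.vstack(i),None,fx=1.66,fy=1.66))
E
```

```text
skip [0.418 0.11 ] 0.087 0.032 sat 112.0
  skip [0.347 0.468] 0.093 0.064 sat 108.0
  skip [0.314 0.352] 0.032 0.028 sat 163.0
3 [ 0.414  0.241 -0.312]
  grip t 30.3 tcp [0.414  0.2409 0.0316] F [-0.1 -0.4  0.9] w 0.0117
  placed z=0.0370 t 38.3 tcp [ 0.5925 -0.0359  0.0376] F [-2.3  1.2  4.1] w 0.0117
  skip [0.418 0.11 ] 0.087 0.032 sat 111.0
  skip [0.347 0.468] 0.093 0.064 sat 108.0
  skip [0.314 0.351] 0.032 0.027 sat 163.0
2 [0.539 0.342 0.144]
  grip t 43.0 tcp [0.5393 0.3417 0.0316] F [0.5 0.  0.5] w 0.0117
  placed z=0.0370 t 51.0 tcp [0.5906 0.0061 0.0376] F [-1.3  0.5  2.8] w 0.0117
  skip [0.418 0.11 ] 0.087 0.032 sat 113.0
  skip [0.347 0.468] 0.093 0.064 sat 107.5
  skip [0.314 0.351] 0.032 0.028 sat 163.0
1 [ 0.422  0.363 -0.34 ]
  grip t 55.7 tcp [0.4219 0.363  0.0316] F [-0.7  0.4  1.3] w 0.0118
  placed z=0.0370 t 63.8 tcp [0.5887 0.0481 0.0375] F [-1.6 -1.3  3.7] w 0.0115
end t 65.1 tcp [0.5877 0.048  0.159 ] F [-1.3  0.5 -0.6] w 0.0352
top
1463 0.035 [ 0.5797 -0.0181] 0.166 0.124 -1.531
side
614 0.0379 [0.6151 0.0017] 0.147 0.048 -1.506
558 0.0382 [ 0.5266 -0.0525] 0.261 0.124 -0.925
882 0.0378 [ 0.5573 -0.0024] 0.158 0.069 -1.397
```

View pics/d.png

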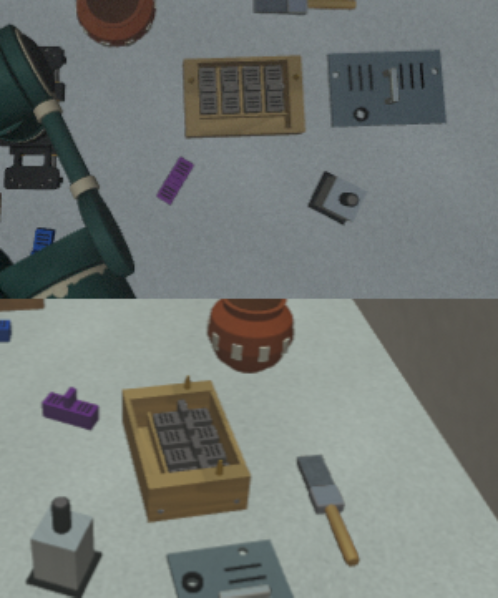

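The picture shows all four cassettes in the bays, one each, and the deck on the table at crop (388,90). The fourth had been knocked about 3 cm aside (found at 0.422, 0.363) and was picked at its new place. Now the deck goes back.

```bash
python3 - <<'E'
from h import *
c=cap('top'); P=cloud(c)
for m in blobs(c,P,.004,.06,(.45,-.45),(.75,-.16),300):
    ce,a,b,t=rect(P[m][:,:2]); print('deck',m.sum(),ce.round(4),'%.3f %.3f %.3f'%(a,b,t))
rv=down([DX,DY,.2],DYAW+np.pi/2)
manip.set_gripper(.045,40)
manip.move_pose([PX,PY,.2],list(rv)); manip.dwell(.2); lin(PX,PY,.0225,.12); manip.dwell(.3); info('at')
manip.set_gripper(0,40); manip.dwell(.2); info('grip')
lin(PX,PY,.06,.05); lin(PX,PY,.27,.2); lin(DX,DY,.25,.2); manip.dwell(.5); info('above')
c=cap('side'); i=[c['image'][100:350,180:480]]
lin(DX,DY,.12,.1); manip.dwell(.4); info('over pins')
c=cap('side'); i.append(c['image'][100:350,180:480])
z=lower(DX,DY,.118,.0865,df=8,rate=.03); print(z); manip.dwell(.3); info('down')
c=cap('side'); P=cloud(c); 
cv2.imwrite('pics/e.png',cv2.resize(np.vstack([i[1],c['image'][100:350,180:480]]),None,fx=1.2,fy=1.2))
E
```

```text
deck 2835 [ 0.6005 -0.3016] 0.228 0.149 -1.514
at t 71.8 tcp [ 0.6002 -0.3001  0.023 ] F [ 0.  -0.3  0.3] w 0.0451
grip t 72.6 tcp [ 0.5999 -0.3     0.0224] F [-0.3 -0.6 -1.5] w 0.0103
above t 76.8 tcp [ 0.5754 -0.0156  0.25  ] F [-0.1 -0.1 -3.8] w 0.0107
over pins t 78.7 tcp [ 0.5755 -0.0155  0.1202] F [ 0.1 -0.1 -4.2] w 0.0102
0.08699999999999997
down t 86.8 tcp [ 0.5756 -0.0155  0.0883] F [-4.5  0.2  4.4] w 0.0104
```

View pics/e.png

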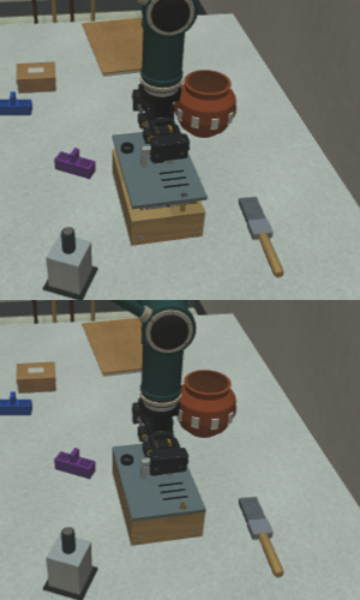

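The deck was lowered over the pins while held; both pins show through and the rim gap is closed (lower picture). Now release it, check the fit, and measure port and probe.

```bash
python3 - <<'E'
from h import *
manip.set_gripper(.045); lin(DX,DY,.25,.15); info('up')
manip.move_pose([.55,.3,.3],list(down([.55,.3,.3],np.pi/2)))
for n in('top','side'):
    c=cap(n); P=cloud(c); im=c['image']; print(n)
    for m in blobs(c,P,.066,.082,(.45,-.15),(.7,.12),500):
        ce,a,b,t=rect(P[m][:,:2]); p=P[m]; A=np.c_[p[:,:2]-ce,np.ones(len(p))]; k=np.linalg.lstsq(A,p[:,2],rcond=None)[0]
        print('deck',ce.round(4),'%.3f %.3f %.4f'%(a,b,t),'plane',k.round(4))
    for m in blobs(c,P,.115,.14,(.33,-.26),(.46,-.12),15):
        p=P[m]; ce,r=cv2.minEnclosingCircle((p[:,:2]*1000).astype(np.float32))
        print('head',m.sum(),np.median(p[:,2]).round(4),p[:,:2].mean(0).round(4),np.round(ce,1),round(r,1))
    for m in blobs(c,P,.074,.09,(.33,-.26),(.46,-.12),100):
        print('stand top',m.sum(),np.median(P[m][:,2]).round(4),[q if isinstance(q,float) else np.round(q,4) for q in rect(P[m][:,:2])])
    pr=np.array([*case_xy(-.05,.055),.084]); uv=project(c,pr)[0]; x,y=uv.astype(int); print('port pred px',uv.round(1))
    g=cv2.cvtColor(im,cv2.COLOR_BGR2GRAY)[y-12:y+13,x-12:x+13]
    cv2.imwrite(f'pics/port_{n}.png',cv2.resize(im[y-30:y+31,x-30:x+31],None,fx=6,fy=6,interpolation=cv2.INTER_CUBIC))
a,b=[cv2.imread(f'pics/port_{n}.png') for n in('top','side')]; cv2.imwrite('pics/f.png',np.hstack([a,b]))
E
```

```text
up t 88.8 tcp [ 0.5746 -0.0155  0.2487] F [ 0.  -0.5  0.3] w 0.0449
top
deck [ 0.5768 -0.0161] 0.220 0.145 -1.5263 plane [0.0013 0.0002 0.0737]
head 56 0.1251 [ 0.3893 -0.195 ] [ 389.  -196.1] 11.6
stand top 338 0.0798 [array([ 0.3892, -0.1966]), 0.060458667755126955, 0.060146846771240235, np.float64(1.1045323468307502)]
port pred px [309.5 223.7]
side
deck [ 0.5748 -0.0165] 0.226 0.148 -1.5192 plane [0.0021 0.0059 0.0761]
head 118 0.1257 [ 0.3857 -0.1981] [ 386.1 -194.7] 12.8
stand top 567 0.0822 [array([ 0.3863, -0.1946]), 0.06330074691772461, 0.06152064514160156, np.float64(1.1087711006007472)]
port pred px [285.7 232. ]
```

View pics/f.png

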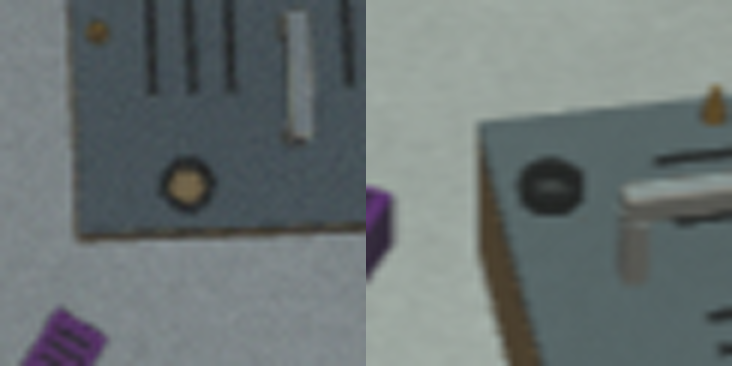

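Top picture: the collar is at crop (188,185) against (186,186) predicted. Side picture: (185,187) against (187,183). So the port is where it should be. The deck is level, same height and pose as at the start, and the holes show the pin at crop (97,32). Now the probe.

```bash
python3 - <<'E'
from h import *
sx,sy=.3877,-.1954; px,py=case_xy(-.05,.055); print(px,py)
manip.set_gripper(.05,25)
manip.move_pose([.45,0.,.3],list(down([.45,0,.3],CYAW)))
rv=down([sx,sy,.25],CYAW); manip.move_pose([sx,sy,.2],list(rv)); manip.dwell(.2)
lin(sx,sy,.089,.1); manip.dwell(.3); info('at')
manip.set_gripper(0,25); manip.dwell(.3); info('grip')
if not .018<manip.state()['gripper_width']<.028: raise SystemExit('bad grip')
lin(sx,sy,.12,.05); info('lifting'); lin(sx,sy,.23,.15)
rv=down([px,py,.23],CYAW); lin(px,py,.23,.2,rv); manip.dwell(.4); info('over port')
c=cap('side'); i=[c['image'][150:350,200:440]]; c=cap('top'); i.append(c['image'][130:330,220:460])
cv2.imwrite('pics/g.png',cv2.resize(np.hstack(i),None,fx=1.6,fy=1.6))
z=lower(px,py,.175,.0905,df=5,step=.003,rate=.05); print(z); manip.dwell(.3); info('in')
E
```

```text
0.5229501106989805 0.03706886283479824
at t 95.2 tcp [ 0.3879 -0.1956  0.0894] F [-0.1 -0.9  0.1] w 0.0500
grip t 96.0 tcp [ 0.3877 -0.1954  0.089 ] F [-0.1  0.8  0.6] w 0.0231
lifting t 96.8 tcp [ 0.3876 -0.1953  0.12  ] F [ 0.3 -0.2 -0.2] w 0.0235
over port t 99.6 tcp [0.5229 0.0368 0.2301] F [-0.3 -0.1 -0.2] w 0.0235
0.09099999999999991
in t 108.0 tcp [0.5234 0.0371 0.0928] F [-4.2 -1.6 10.2] w 0.0235
```

View pics/g.png

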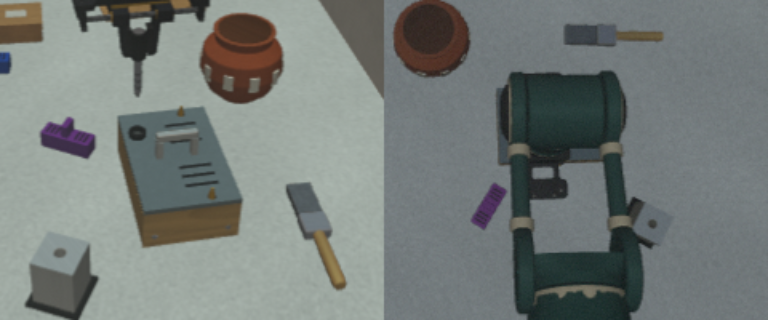

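The picture shows the probe held upright above the base, stand empty at (60,255). The insertion ended at TCP z 0.0928 m (0.092 expected), so the head is on the collar. Release and verify.

```bash
python3 - <<'E'
from h import *
px,py=case_xy(-.05,.055)
manip.set_gripper(.05); manip.dwell(.2); lin(px,py,.25,.12); info('up')
manip.move_pose([.5,.32,.3],list(down([.5,.32,.3],np.pi/2))); manip.dwell(.5); info('away')
i=[]
for n in('top','side'):
    c=cap(n); P=cloud(c); print(n)
    for m in blobs(c,P,.066,.082,(.45,-.15),(.7,.12),500):
        ce,a,b,t=rect(P[m][:,:2]); p=P[m]; A=np.c_[p[:,:2]-ce,np.ones(len(p))]
        print('deck',ce.round(4),'%.3f %.3f %.4f'%(a,b,t),'plane',np.linalg.lstsq(A,p[:,2],rcond=None)[0].round(4))
    for m in blobs(c,P,.1,.16,(.49,.01),(.545,.065),10):
        p=P[m]; print('head',m.sum(),'ztop',np.percentile(p[:,2],95).round(4),p[:,:2].mean(0).round(4))
    for nm,lo,hi,zl in(('pot',(.62,.1),(.85,.33),.1),('brush',(.7,-.3),(.85,0),.012),('box',(.28,.4),(.42,.56),.03)):
        for m in blobs(c,P,zl,.15,lo,hi,100): print(nm,rect(P[m][:,:2])[0].round(3))
    i.append(c['image'][130:330,180:420] if n=='top' else c['image'][150:350,200:440])
cv2.imwrite('pics/k.png',cv2.resize(np.hstack(i),None,fx=1.6,fy=1.6))
E
```

```text
up t 110.3 tcp [0.5223 0.037  0.2489] F [-0.5  0.2  0.8] w 0.0500
away t 111.9 tcp [0.5002 0.3197 0.3   ] F [0.4 0.5 0.7] w 0.0501
top
deck [ 0.5767 -0.0163] 0.220 0.145 -1.5280 plane [ 0.0017 -0.001   0.0737]
head 57 ztop 0.1321 [0.5228 0.0385]
pot [0.738 0.224]
brush [ 0.765 -0.143]
box [0.343 0.472]
side
deck [ 0.5744 -0.016 ] 0.226 0.148 -1.5252 plane [0.0031 0.0059 0.0761]
head 126 ztop 0.1327 [0.5202 0.0317]
pot [0.738 0.216]
brush [ 0.765 -0.143]
box [0.34 0.48]
```

View pics/k.png

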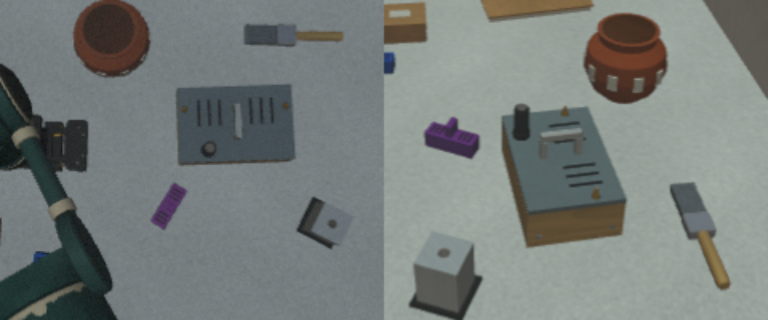

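```bash
python3 - <<'E'
from h import *
for n in('top','side'):
    c=cap(n); P=cloud(c)
    for m in blobs(c,P,.119,.144,(.48,.0),(.56,.07),10):
        p=P[m]; print(n,'head',m.sum(),'z',np.percentile(p[:,2],[10,50,80,95]).round(4),np.round(cv2.minEnclosingCircle((p[:,:2]*1000).astype(np.float32))[0],1))
E
```

```text
top head 52 z [0.1252 0.1284 0.1311 0.1337] [523.8  37.8]
side head 69 z [0.1224 0.1292 0.132  0.1338] [519.   36.2]
```

The head top's median is 0.128–0.129 m (0.128 expected) and it is centred on the port, so I hand in.

```bash
python3 -c "
from h import *
order.close_job(); info('done')"
```

```text
the job is handed in; nothing more can be done
the job is handed in; nothing more can be done
```

The job is handed in at about 112 s on the robot's clock, with every step done. No verdict was reported.

**What I did**
- **Deck off:** I lifted it by the handle and laid it flat on the table at (0.60, -0.30).
- **Cassettes:** All four grey ones were present and each now lies in a bay of its own. One had been knocked about 3 cm aside during the run; I found it again and placed it from there. I left the purple and blue look-alikes alone.
- **Deck back:** I lowered it over both pins and held it until it was fully down.
- **Probe:** I pushed it down the port until the head met the collar (10 N at the wrist), then released it.

**Last checks**
- **Deck:** It is level, and the top camera puts it within 0.5 mm of its starting pose. The fitted tilt was under 0.002 rad from the top camera and about 0.007 rad from the side camera, where side faces mix into the fit.
- **Cassettes:** All four touched down at the same height, at the bay floor. That was last checked before the deck went back on.
- **Probe:** The head's top is at 0.128–0.129 m (0.128 expected) and centred within about 2 mm of the port. My first reading of 0.132 m was a noisy high percentile, so I re-measured it using the median.
- **Bystanders:** The pot, brush and box read within about 1 cm of their starting positions. The largest differences come from the arm partly hiding the box and from a different height cut used for the pot.
- **Cameras:** The two disagreed by 2–3 mm in x throughout, so I used values between them.

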